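# Close the empanada carrier

### The job

The pie tin of baked empanadas is packed in its carrier and ready to travel. Put the lid gently on the carrier, square and fully down with its two clips over the catch ridges, then swing both side clips down until they are fully home. Leave the other things on the table where they are.

Things in the scene. Friction and masses are not known exactly. Their poses are not given: they have to be found in the camera images.
- base: The carrier's tub: white plastic open square box, 220 mm by 220 mm outside, 55 mm high, walls 4 mm, the aluminium pie tin inside it, below the rim. It stands firm and does not shift. Origin: centre of its underside, z up, x and y square to the walls. Midway on the outside of its +y and -y walls a catch ridge 70 mm long sticks out 8 mm, 29 to 37 mm above the table.
- lid_grip (a point): Centre of the handle bar of the lid: grey plastic, 0.36 kg, 240 mm square, right side up. The bar runs along the lid's y axis, 126 mm long, 16 wide, 12 thick, 28 mm clear under it. z up. The skirt's lower edge is 58 mm below this point and flares, with 7 mm play each side round the tub (3 mm once down). The clips, on its +y and -y edges, go over the tub's ridges, either way round. Seated: 99 mm above the tub's origin.
- clip_a (a joint): Clip at the lid's +y edge, angle in rad: 0 = shut, hanging straight down by the side with its hook under the catch ridge; 1.57 = sticking straight out sideways; 2.0 = end of travel. Starts at 1.45 to 1.9. It stays where it is left; 1 to 3 N at its end moves it.
- clip_b (a joint): The same for the clip at the lid's -y edge.
- clip_a_flap (a point): White flap 60 mm wide, 4 mm thick, ending 36 mm from its hinge line in a 10 mm finger tab that flares out; an 8 mm hook inside. This point: middle of its outer face (up while open), 26 mm from the hinge line, which runs along the lid's x axis, 42 mm lower than lid_grip and 124 mm from it toward the lid's +y. Local y points out of the outer face, z along the flap to the hinge.
- clip_b_flap (a point): White flap 60 mm wide, 4 mm thick, ending 36 mm from its hinge line in a 10 mm finger tab that flares out; an 8 mm hook inside. This point: middle of its outer face (up while open), 26 mm from the hinge line, which runs along the lid's x axis, 42 mm lower than lid_grip and 124 mm from it toward the lid's -y. Local y points out of the outer face, z along the flap to the hinge.
- press: Orange plastic empanada press lying open and flat: a disc 132 mm across with two handles, 230 mm long over all, 16 mm high. Loose; leave alone. Origin: centre of its underside.
- cup: Glass measuring cup with a side handle, 94 mm across, 105 mm high. Loose; leave alone. Origin: centre of its underside.
- ramekin: White ceramic ramekin, 90 mm across, 47 mm high. Loose; leave alone. Origin: centre of its underside.
- cutter: Round steel pastry cutter, a ring 72 mm across, 35 mm high. Loose; leave alone. Origin: centre of its underside.

How it is judged:
On the way, in this order (a step that is already met when the one before it is completed fails the run):
1. the lid lies square and fully down on the tub (horizontal distance between lid_grip and base below 0.008 m and z of lid_grip in the frame of base between 0.0955 and 0.1025 m and angle between the y axis of lid_grip and the y axis of base, either way round below 0.08 rad and angle between lid_grip's own z axis and vertical below 0.04 rad), for 0.2 s.
2. both clips are swung down, fully home (all of step 1 and value of joint each of clip_a, clip_b below 0.15 rad), for 0.2 s.
At the end, for the whole second after the job is handed in: The lid is at rest on the tub: handle centre within 8 mm of the tub's centre, 95.5 to 102.5 mm above its underside, clips' sides matched to the ridges' sides within 0.08 rad, level within 0.04 rad; both clips at less than 0.15 rad from shut (all of step 2 and linear speed of lid below 0.02 m/s); the robot touches nothing.
It fails at once if the lid is dropped or slammed onto the tub (faster than 0.6 m/s just above it) (horizontal distance between lid_grip and base below 0.06 m and z of lid_grip in the frame of base below 0.15 m and linear speed of lid above 0.6 m/s).
It fails at once if the empanada press is moved more than 50 mm (distance of press from where it was at the start of the episode above 0.05 m).
It fails at once if the glass measuring cup is moved more than 50 mm (distance of cup from where it was at the start of the episode above 0.05 m).
It fails at once if the ramekin is moved more than 50 mm (distance of ramekin from where it was at the start of the episode above 0.05 m).
It fails at once if the pastry cutter is moved more than 50 mm (distance of cutter from where it was at the start of the episode above 0.05 m).
It also fails if it takes over 50 s, if anything falls off the work surface, if the arm or the gripper's body presses on something with over 40 N, if the wrist force passes 120 N, or if a joint passes its speed limit or range.

### The arm

A 6-joint arm with a two-finger parallel gripper is mounted at the origin on the work surface. World frame = base frame: x ahead of the robot, y to its left, z up, the work surface at z = 0. Lengths are in m, angles in rad, forces in N, time in s.
With the tool pointing down it reaches from about 0.35 to 0.775 m from the base axis. Payload 7.3 kg.
Tool frame: the origin (TCP) lies at the very end of the fingers, on their centre line; the grasp point (between the pads) lies arm.hold_point_z behind it (arm.hold_point_z is the distance from the TCP to the grasp point, in m); z points along the fingers, y is the direction in which the jaws open and shut (so a half turn about z gives the same grasp; the last joint's range is limited). The gripper opens to 92 mm and grips with 3 to 60 N. Pads are 19 mm wide; open, the fingers measure 130 mm over their backs; the gripper's body (75 mm by 190 mm) begins 47 mm behind the grasp point.
Start: joints at [1.155, 0.342, 1.524, -0, 1.275, -0.146], TCP at [0.14, 0.506, 0.227] pointing down, gripper open.
Joint ranges: [-2.53, 2.53], [-0.77, 2.02], [0.04, 2.7], [-1, 4.14], [0.28, 2.66], [-3.11, 3.11]. Speed limits (rad/s): [2.57, 2.57, 3.14, 3.14, 3.14, 3.14].

### API

Orientations are given as a 3x3 rotation matrix whose columns are the frame's x, y, z axes.
In Python, from rig import arm gives the robot as it stands. The module is installed in compiled form; this text tells all that it offers.
- The arm moves only by the tool servo_tool, never from a script. Its arguments are lists of equal length, an entry for each row: "travel": the shift along the tool's x, y, z in mm, a list of three; "dr": the turn, a rotation vector about the tool's x, y, z in rad, a list of three; "claw": the opening, from 0 (shut) to 1 (fully open). A call has 1 to 20 rows; each row shifts and turns the commanded pose from where the row before left it, along the tool's axes as they then stand; what a row does not reach is not made up. A row lasts 1/8 s, in which the tool goes at most 62.5 mm and 10.7 degrees, less where a joint would pass 70% of its speed; a pose out of reach is approached as far as the arm can. A call is refused whole if a number of a shift passes 62.5 or a number of a turn 0.188, either way. A call with a gripper value outside its range is refused whole. The fingers move at their own pace and stop on an object; the grip force is fixed at half the most. Time passes only in rows, so rows that do not move let the fingers close. It gives the time, the measured TCP pose, the force and the opening at its end, in the units of the state.
- arm.state(): the state, without advancing time (a new reading comes with each control period).
- arm.grab_frame(name): name is "side" or "top" or "wrist"; returns the picture (400x640x3 uint8, red, green, blue); there is no depth.
- arm.camera_info(name): a dict with "fx", "fy", "cx", "cy" (pixels), "pose" (4x4, takes a point from camera to world coordinates). Camera axes: x right, y up, looking along -z (the intrinsics and any distortion apply to the point x, -y, -z); pixel columns grow to the right and rows downward; lengths in m; the calibration is good to about 2 mm. The wrist camera is an equidistant fisheye: a pixel r from the principal point sees the ray r / f radians off the axis. A picture is of the moment at which its call begins: read the wrist's pose just before it. camera_info takes no time and is no camera call; for the wrist camera it gives the pose at the moment of the call.
- arm.hand_in(): hands the job in, once; it reports no verdict.
The state is a dict: "time_s": time; "joint_pos": joint angles; "joint_vel": joint speeds; "effort": joint torques, N m; "tcp_pos": TCP position; "tcp_rot": TCP orientation; "force": force on the tool from outside, world axes, zero at the start; "ft_torque": the same for the moment, N m; "grip_width": opening from 0.0 (shut) to 1.0 (fully open).
Only numpy, scipy, OpenCV 4.12 (cv2) and the standard library are available. Lean on these libraries where they do the work, as an engineer would, in place of code of your own. Each camera call takes 0.05 s, during which the arm holds its last target. There are 200 camera calls.

## Working session

There is one attempt and no reset: what is moved stays moved. The work goes in short steps, Python scripts to look and compute and a tool call to move; the robot and the scene stay as the last step left them, time stands still between calls to the robot, and variables do not carry over. Pictures are saved under pics/ and viewed, about 8 in all and at most 12, crops included, and the job is handed in when it is done.

Besides the shell and the picture viewer there is one more tool, called after "Request:" as name(argument=value, ...) on one line, values as JSON. servo_tool: Moves the arm, as the interface text tells. Its arguments: {"type":"object","properties":{"travel":{"type":"array"},"dr":{"type":"array"},"claw":{"type":"array"}},"required":["travel","dr","claw"]}

```bash
mkdir -p pics
python3 - <<'E'
from rig import arm
import cv2,numpy as np
s=arm.state();print(s);print(arm.hold_point_z)
for n in("top","side"):
    im=arm.grab_frame(n);cv2.imwrite(f"pics/{n}0.png",im[:,:,::-1])
    i=arm.camera_info(n);print(n,{k:np.round(v,4).tolist() for k,v in i.items() if not isinstance(v,str)})
E
```

```text
{'time_s': 0.0, 'joint_pos': array([ 1.15499564e+00,  3.42709394e-01,  1.52502005e+00,  3.10654665e-06,
        1.27541041e+00, -1.45995424e-01]), 'joint_vel': array([ 0.00139549, -0.00057786, -0.00040535,  0.00093711, -0.00139131,
        0.00070181]), 'effort': array([-2.27573037e-03, -4.31245244e+01, -2.44216865e+01,  7.16507155e-02,
        5.59366483e-02, -1.12683140e-04]), 'tcp_pos': array([0.13974233, 0.50563231, 0.22605083]), 'tcp_rot': array([[-9.63822506e-01,  2.66544147e-01, -6.27666864e-04],
       [ 2.66544789e-01,  9.63821496e-01, -1.41416568e-03],
       [ 2.28021229e-04, -1.53030604e-03, -9.99998803e-01]]), 'force': array([ 0.4548464 ,  1.10146568, -0.01217137]), 'ft_torque': array([-1.25661229e-02, -1.20056717e-02, -5.32472138e-05]), 'grip_width': 0.9996435305261464}
0.0188
top {'fx': 388.756, 'fy': 388.756, 'cx': 323.9955, 'cy': 208.9793, 'pose': [[-0.0039, 0.9832, -0.1825, 0.4216], [-0.9999, -0.0013, 0.0144, 0.0223], [0.014, 0.1825, 0.9831, 1.1252], [0.0, 0.0, 0.0, 1.0]]}
side {'fx': 413.8302, 'fy': 413.8302, 'cx': 320.7442, 'cy': 195.2141, 'pose': [[0.993, 0.0741, -0.0923, 0.4954], [-0.1176, 0.7034, -0.701, -0.7095], [0.0129, 0.7069, 0.7072, 0.8097], [0.0, 0.0, 0.0, 1.0]]}
```

View pics/top0.png

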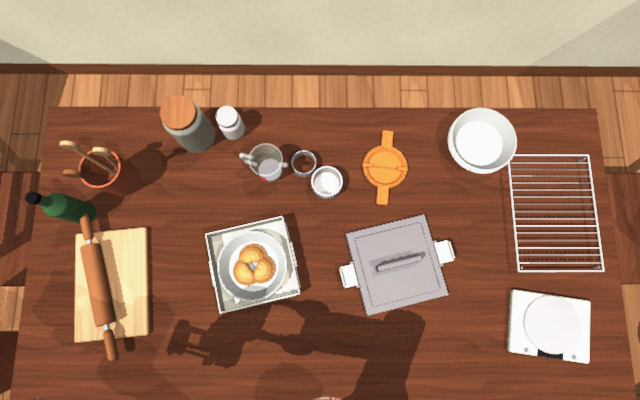

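View pics/side0.png

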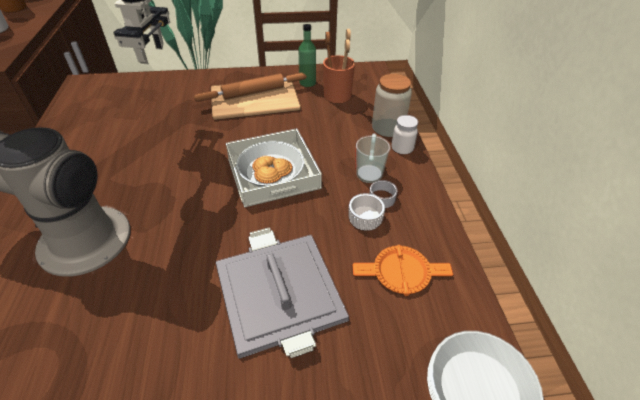

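The top view shows the tub at about (253,265) and the lid at about (397,264). The lid's bar runs from (376,270) to (424,258), with clips at (349,275) and (446,251). The side view shows both too, with the clips on the near and far edges of the lid. Next I'll zoom in to get corners and find the ridge sides.

```bash
cat > h.py <<'E'
from rig import arm
import cv2,numpy as np
def ray(n,uv,info=None):
    i=info or arm.camera_info(n);P=np.array(i["pose"]);x=(uv[0]-i["cx"])/i["fx"];y=(uv[1]-i["cy"])/i["fy"]
    if n=="wrist":
        r=np.hypot(x,y);k=np.sin(r)/r if r>1e-9 else 1;d=np.array([x*k,-y*k,-np.cos(r)])
    else: d=np.array([x,-y,-1.])
    return P[:3,3],P[:3,:3]@d
def onz(n,uv,z,info=None):
    o,d=ray(n,uv,info);return o+d*(z-o[2])/d[2]
def proj(n,p,info=None):
    i=info or arm.camera_info(n);P=np.array(i["pose"]);c=P[:3,:3].T@(np.array(p)-P[:3,3]);c=c*[1,-1,-1]
    if n=="wrist":
        r=np.hypot(c[0],c[1]);t=np.arctan2(r,c[2]);return np.array([i["cx"]+i["fx"]*t*c[0]/r,i["cy"]+i["fy"]*t*c[1]/r])
    return np.array([i["cx"]+i["fx"]*c[0]/c[2],i["cy"]+i["fy"]*c[1]/c[2]])
E
python3 - <<'E'
import cv2,numpy as np
t=cv2.imread("pics/top0.png");s=cv2.imread("pics/side0.png")
a=cv2.resize(t[205:325,195:315],(400,400),interpolation=2)
b=cv2.resize(s[115:215,215:335],(400,333),interpolation=2);b=cv2.copyMakeBorder(b,0,67,0,0,0)
c=cv2.resize(t[208:322,335:463],(400,356)[:2],interpolation=2)
cv2.imwrite("pics/crop.png",np.hstack([a,b]))
E
```

```text
(no output)
```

View pics/crop.png

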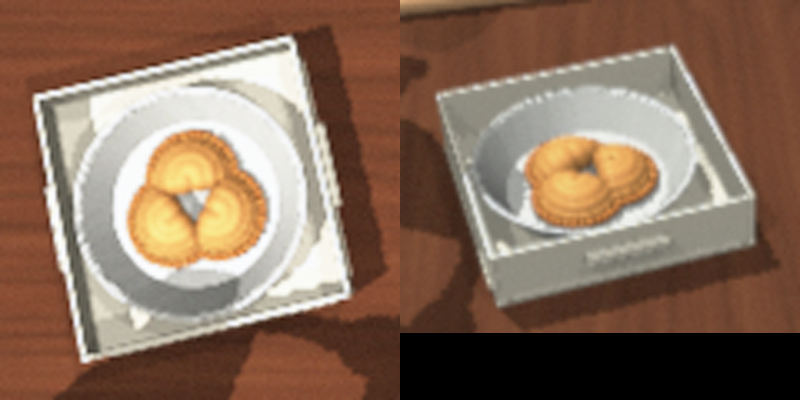

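The crop shows the tub's rim corners at crop pixels (36,96), (293,38), (350,296) and (85,360). The ridges are on the left and right in the top view, so tub ±y lies roughly along world y. The lid's clips are on those same sides.

Run:
```python
from h import *
c=np.array([(36,96),(293,38),(350,296),(85,360)])/3.3333-0.35+[195,205]
p=np.array([onz("top",x,.055) for x in c]);print("rim",p.round(4).tolist());print("sides",np.linalg.norm(p-np.roll(p,1,0),axis=1).round(3),"ctr",p.mean(0).round(4))
yx=(p[0]+p[3]-p[1]-p[2]);print("tub y yaw",np.degrees(np.arctan2(yx[1],yx[0])))
xx=(p[0]+p[1]-p[3]-p[2]);print("tub x yaw",np.degrees(np.arctan2(xx[1],xx[0])))
print("ctr proj side",proj("side",p.mean(0)))
vis={}
for n,roi in(("top",(335,205,465,325)),("side",(205,225,350,365))):
    im=cv2.imread(f"pics/{n}0.png");h=cv2.cvtColor(im,cv2.COLOR_BGR2HSV)
    m=((h[...,1]<60)&(h[...,2]>60)&(h[...,2]<215)).astype(np.uint8)
    k=np.zeros_like(m);k[roi[1]:roi[3],roi[0]:roi[2]]=1;m*=k
    m=cv2.morphologyEx(m,cv2.MORPH_OPEN,np.ones((7,7)))
    cs=max(cv2.findContours(m,0,1)[0],key=cv2.contourArea)
    q=cv2.approxPolyDP(cs,8,True)[:,0];print(n,cv2.contourArea(cs),q.tolist())
    w=np.array([onz(n,x,.024 if 0 else .02) for x in q]);print(w.round(3).tolist(),w.mean(0).round(4))
im=cv2.imread("pics/top0.png");sd=cv2.imread("pics/side0.png")
a=cv2.resize(im[205:325,335:465],(433,400),interpolation=2);b=cv2.resize(sd[225:365,210:350],(400,400)[:2],interpolation=2)
cv2.imwrite("pics/crop2.png",np.hstack([a,b])[:,:800])
```

```text
rim [[0.552, 0.3336, 0.055], [0.6003, 0.1221, 0.055], [0.3893, 0.0729, 0.055], [0.3403, 0.2838, 0.055]]
sides [0.218 0.217 0.217 0.216] ctr [0.4705 0.2031 0.055 ]
tub y yaw 102.9728719232046
tub x yaw 13.180215240308177
ctr proj side [270.59775359 157.55678168]
top 6930.0 [[424, 216], [347, 233], [366, 314], [446, 295]]
[[0.606, -0.283, 0.02], [0.557, -0.059, 0.02], [0.332, -0.109, 0.02], [0.382, -0.333, 0.02]] [ 0.4692 -0.1962  0.02  ]
side 10314.0 [[311, 236], [217, 261], [238, 356], [347, 321]]
[[0.558, -0.065, 0.02], [0.334, -0.116, 0.02], [0.387, -0.348, 0.02], [0.609, -0.298, 0.02]] [ 0.472  -0.2066  0.02  ]
```

View pics/crop2.png

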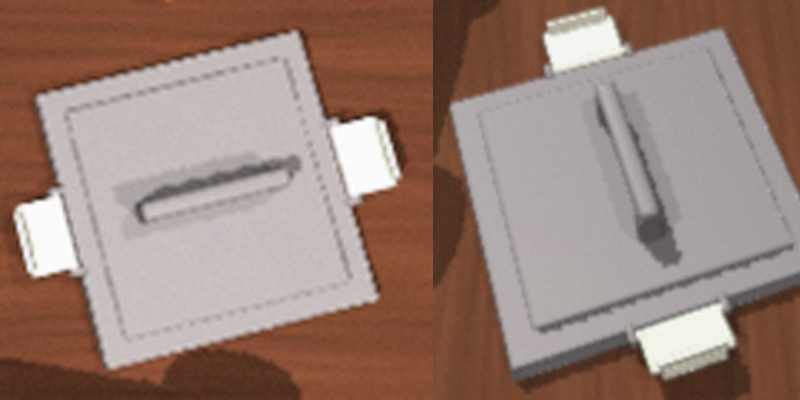

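Both measurements agree. The tub is at (0.470, 0.203) with y-yaw about 103°. The lid is at about (0.470, -0.20) with y-yaw about 102.3°. I'll turn the jaws across the bar and go above the lid.

Request:
servo_tool(travel=[[0, 0, 0], [0, 0, 0], [0, 0, 0], [0, 0, 0], [0, 0, 0], [0, 0, 0], [-45, 35, 0], [-45, 35, 0], [-45, 35, 0], [-45, 35, 0], [-45, 35, 0], [-45, 35, 0], [-45, 35, 0]], dr=[[0, 0, 0.18], [0, 0, 0.18], [0, 0, 0.18], [0, 0, 0.18], [0, 0, 0.18], [0, 0, 0.18], [0, 0, 0], [0, 0, 0], [0, 0, 0], [0, 0, 0], [0, 0, 0], [0, 0, 0], [0, 0, 0]], claw=[0.5, 0.5, 0.5, 0.5, 0.5, 0.5, 0.5, 0.5, 0.5, 0.5, 0.5, 0.5, 0.5])

```text
time_s: 1.72
tcp_pos: [0.4491, 0.2509, 0.2265]
tcp_rot: [[-0.219, 0.976, -0.0], [0.976, 0.219, 0.0], [0.0, -0.0, -1.0]]
force: [0.9, -0.7, 0.3]
grip_width: 0.499
```

Request:
servo_tool(travel=[[-49, -9, 0], [-49, -9, 0], [-49, -9, 0], [-49, -9, 0], [-49, -9, 0], [-49, -9, 0], [-49, -9, 0], [-49, -9, 0], [-49, -7, 0], [0, 0, 0], [0, 0, 0]], dr=[[0, 0, 0], [0, 0, 0], [0, 0, 0], [0, 0, 0], [0, 0, 0], [0, 0, 0], [0, 0, 0], [0, 0, 0], [0, 0, 0], [0, 0, 0], [0, 0, 0]], claw=[0.5, 0.5, 0.5, 0.5, 0.5, 0.5, 0.5, 0.5, 0.5, 0.5, 0.5])

```text
time_s: 3.1
tcp_pos: [0.4672, -0.1946, 0.2262]
tcp_rot: [[-0.219, 0.976, -0.001], [0.976, 0.219, 0.001], [0.001, -0.001, -1.0]]
force: [0.7, -0.1, -0.8]
grip_width: 0.5
```

Run:
```python
from h import *
s=arm.state();i=arm.camera_info("wrist");im=arm.grab_frame("wrist");cv2.imwrite("pics/w1.png",im[:,:,::-1])
import pickle;pickle.dump(i,open("w1.pkl","wb"))
print(s["time_s"],s["tcp_pos"],s["tcp_rot"].round(4).tolist(),s["joint_pos"].round(2));print({k:np.round(v,3).tolist() for k,v in i.items() if not isinstance(v,str)})
```

```text
3.1 [ 0.46723044 -0.19459123  0.22621919] [[-0.2188, 0.9758, -0.001], [0.9758, 0.2188, 0.0012], [0.0014, -0.0007, -1.0]] [-0.55  0.31  1.57  0.    1.26 -0.77]
{'fx': 309.707, 'fy': 309.707, 'cx': 326.368, 'cy': 202.271, 'pose': [[0.976, -0.209, -0.063, 0.449], [0.218, 0.933, 0.287, -0.117], [-0.001, -0.294, 0.956, 0.385], [0.0, 0.0, 0.0, 1.0]]}
```

View pics/w1.png

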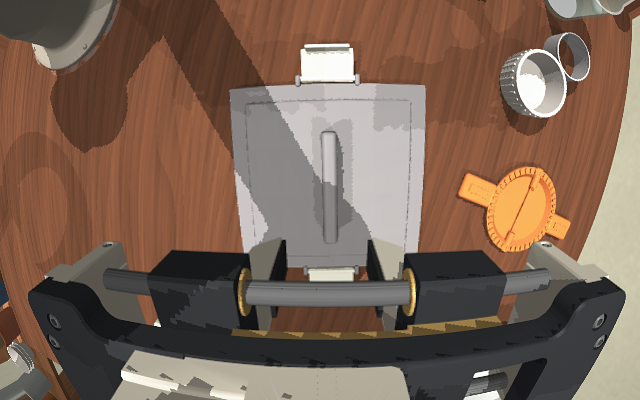

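The wrist view shows the bar with its ends at about (329,131) and (331,242), upright in the image. The lid's back corners are at (231,89) and (425,87).

Run:
```python
from h import *
import pickle;i=pickle.load(open("w1.pkl","rb"))
a=onz("wrist",(329,131),.064,i);b=onz("wrist",(330.5,243),.060,i);print(a,b,np.linalg.norm(a-b),(a+b)/2,np.degrees(np.arctan2(*(a-b)[1::-1])))
for u in((322,190),(337,190)):print(onz("wrist",u,.064,i))
c=[onz("wrist",u,z,i) for u,z in(((231,89),.016),((425,87),.016))];print(c,np.linalg.norm(c[0]-c[1]),np.degrees(np.arctan2(*(c[1]-c[0])[1::-1])))
print("edge mid",(c[0]+c[1])/2)
```

```text
[ 0.4564801 -0.1382008  0.064    ] [ 0.48615628 -0.26163031  0.06      ] 0.12700992825088925 [ 0.47131819 -0.19991555  0.062     ] 103.51903567058692
[ 0.46300514 -0.20125832  0.064     ]
[ 0.47868372 -0.19774549  0.064     ]
[array([ 0.33059612, -0.11391729,  0.016     ]), array([ 0.55804896, -0.06024418,  0.016     ])] 0.23369979791965284 13.27746184632819
edge mid [ 0.44432254 -0.08708074  0.016     ]
```

The bar centre is at (0.471, -0.200), 127 mm long as it should be, yaw about 103.3°. I'll descend to TCP z = 0.039 and grip.

Request:
servo_tool(travel=[[-6, 3, 30], [0, 0, 40], [0, 0, 40], [0, 0, 40], [0, 0, 25], [0, 0, 12], [0, 0, 0], [0, 0, 0], [0, 0, 0], [0, 0, 0], [0, 0, 0]], dr=[[0, 0, -0.01], [0, 0, 0], [0, 0, 0], [0, 0, 0], [0, 0, 0], [0, 0, 0], [0, 0, 0], [0, 0, 0], [0, 0, 0], [0, 0, 0], [0, 0, 0]], claw=[0.5, 0.5, 0.5, 0.5, 0.5, 0.5, 0.5, 0, 0, 0, 0])

```text
time_s: 4.53
tcp_pos: [0.472, -0.2006, 0.0401]
tcp_rot: [[-0.229, 0.973, 0.001], [0.973, 0.229, -0.0], [-0.001, 0.001, -1.0]]
force: [-0.1, -0.3, 3.1]
grip_width: 0.171
```

Request:
servo_tool(travel=[[0, 0, -10], [0, 0, -30], [0, 0, -35], [0, 0, -30], [0, 0, -15], [0, 0, 0]], dr=[[0, 0, 0], [0, 0, 0], [0, 0, 0], [0, 0, 0], [0, 0, 0], [0, 0, 0]], claw=[0, 0, 0, 0, 0, 0])

```text
time_s: 5.28
tcp_pos: [0.472, -0.2005, 0.1602]
tcp_rot: [[-0.229, 0.973, 0.001], [0.973, 0.229, -0.001], [-0.001, 0.001, -1.0]]
force: [-0.0, 0.5, -4.6]
grip_width: 0.174
```

Request:
servo_tool(travel=[[15, 3, 0], [30, 7, 0], [40, 9, 0], [45, 10, 0], [45, 11, 0], [45, 11, 0], [45, 10, 0], [40, 10, 0], [35, 8, 0], [28, 6, 0], [17, 4, 0], [8, 2, 0], [0, 0, 0], [0, 0, 0], [0, 0, 0]], dr=[[0, 0, 0], [0, 0, 0], [0, 0, 0], [0, 0, 0], [0, 0, 0], [0, 0, 0], [0, 0, 0], [0, 0, 0], [0, 0, 0], [0, 0, 0], [0, 0, 0], [0, 0, 0], [0, 0, 0], [0, 0, 0], [0, 0, 0]], claw=[0, 0, 0, 0, 0, 0, 0, 0, 0, 0, 0, 0, 0, 0, 0])

```text
time_s: 7.15
tcp_pos: [0.4706, 0.2023, 0.1598]
tcp_rot: [[-0.228, 0.974, 0.0], [0.974, 0.228, -0.0], [-0.0, 0.0, -1.0]]
force: [0.0, 0.3, -4.1]
grip_width: 0.172
```

Run:
```python
from h import *
import pickle
s=arm.state();print(s["time_s"],s["tcp_pos"],s["tcp_rot"].round(4).tolist(),s["grip_width"])
I={}
for n in("wrist","side","top"):
    I[n]=arm.camera_info(n);im=arm.grab_frame(n);cv2.imwrite(f"pics/{n}2.png",im[:,:,::-1])
pickle.dump(I,open("w2.pkl","wb"))
a=cv2.imread("pics/wrist2.png");b=cv2.imread("pics/side2.png")[60:260,150:400]
cv2.imwrite("pics/c2.png",np.vstack([cv2.resize(a,(640,400))[:330],cv2.copyMakeBorder(cv2.resize(b,(337,270)),0,0,0,303,0)]))
```

```text
7.15 [0.47057883 0.20226897 0.15975982] [[-0.2278, 0.9737, 0.0], [0.9737, 0.2278, -0.0001], [-0.0001, 0.0, -1.0]] 0.17185568832041673
```

View pics/c2.png

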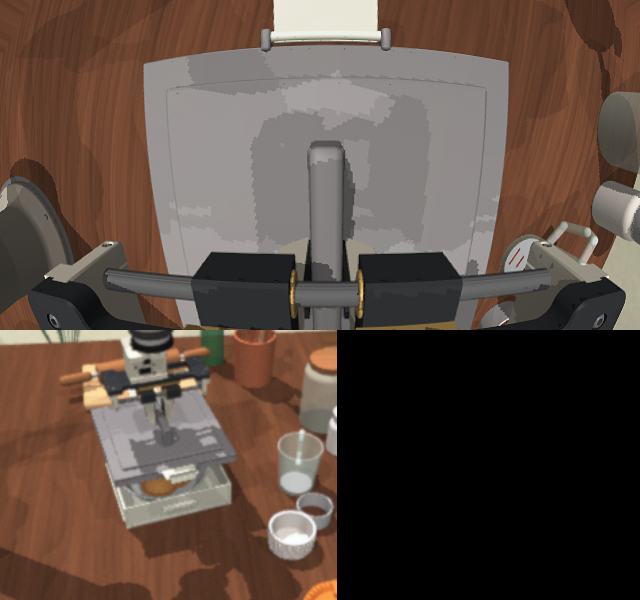

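The wrist view shows the bar's far end at about (326,143) and the lid's far corners at (144,64) and (508,62). In the side view the lid hovers level over the tub. Next: the lid's offset from the TCP.

Run:
```python
from h import *
import pickle;I=pickle.load(open("w2.pkl","rb"));i=I["wrist"]
T=np.array([.47058,.20227,.15976]);R=np.array([[-.2278,.9737,0],[.9737,.2278,0],[0,0,-1]])
def loc(u,z):return ((onz("wrist",u,z,i)-T)@R*1e3).round(1)
print("bar end",loc((326,142),.185))
# plate edges: plate top = grip-34 -> z .145; hinge z .137
a,b=loc((144,64),.140),loc((508,62),.140);print("corners",a,b,"mid",(a+b)/2,"width",np.linalg.norm(a-b),"ang",np.degrees(np.arctan2(a[0]-b[0],b[1]-a[1])))
p,q=loc((168,88),.1445),loc((485,88),.1445);print("inner",p,q,(p+q)/2)
# same with w1, lid on table: inner groove & corners relative to bar centre
# side view tub near rim corner lines
im=cv2.imread("pics/side2.png");
for n in("side","top"):
  print(n,proj(n,[.4705,.2031,.055]))
# refine tub: rim corners from initial side picture by hand crop coordinates
c=np.array([(438-400,95),(672-400,46),(753-400,205),(490-400,258)])/3.3333-.35+[215,115]
w=np.array([onz("side",x,.055) for x in c]);print(w.round(3).tolist(),w.mean(0),np.linalg.norm(w-np.roll(w,1,0),axis=1).round(3))
y=w[0]+w[1]-w[2]-w[3];print("yaw",np.degrees(np.arctan2(y[1],y[0])))
```

```text
bar end [ 65.4  -0.9 -25.2]
corners [ 116.3 -116.4   19.8] [117.4 114.4  19.8] mid [116.85  -1.    19.8 ] width 230.80262130227206 ang -0.2730714049513672
inner [ 97.6 -95.7  15.3] [97.5 94.5 15.3] [97.55 -0.6  15.3 ]
side [270.6066946  157.55814948]
top [252.0323108  263.13957074]
[[0.343, 0.282, 0.055], [0.553, 0.334, 0.055], [0.602, 0.111, 0.055], [0.392, 0.072, 0.055]] [0.4723773  0.19981884 0.055     ] [0.216 0.217 0.229 0.214]
yaw 102.65623909562036
```

The lid sits within about 2 mm of centred over the tub. I'll lower it gently; the seated TCP z should be about 0.081.

Request:
servo_tool(travel=[[0, 0, 15], [0, 0, 20], [0, 0, 15], [0, 0, 7], [0, 0, 4], [0, 0, 4], [0, 0, 4], [0, 0, 0]], dr=[[0, 0, 0], [0, 0, 0], [0, 0, 0], [0, 0, 0], [0, 0, 0], [0, 0, 0], [0, 0, 0], [0, 0, 0]], claw=[0, 0, 0, 0, 0, 0, 0, 0])

```text
time_s: 8.3
tcp_pos: [0.4704, 0.203, 0.0906]
tcp_rot: [[-0.229, 0.973, -0.0], [0.973, 0.229, 0.0], [0.0, -0.0, -1.0]]
force: [-0.8, 0.4, -4.0]
grip_width: 0.171
```

Request:
servo_tool(travel=[[0, 0, 3], [0, 0, 3], [0, 0, 2], [0, 0, 1], [0, 0, 1], [0, 0, 0]], dr=[[0, 0, 0], [0, 0, 0], [0, 0, 0], [0, 0, 0], [0, 0, 0], [0, 0, 0]], claw=[0, 0, 0, 0, 0, 0])

```text
time_s: 9.05
tcp_pos: [0.4705, 0.203, 0.0812]
tcp_rot: [[-0.229, 0.973, 0.0], [0.973, 0.229, 0.0], [0.0, 0.0, -1.0]]
force: [-2.1, -1.6, 2.1]
grip_width: 0.175
```

The force changed from -4 to +2 N at z = 0.081, so the lid is seated. I'll release it, rise clear and look.

Request:
servo_tool(travel=[[0, 0, 0.7], [0, 0, 0], [0, 0, 0], [0, 0, 0], [0, 0, 0], [0, 0, -20], [0, 0, -40], [0, 0, -40], [0, 0, -40], [0, 0, 0]], dr=[[0, 0, 0], [0, 0, 0], [0, 0, 0], [0, 0, 0], [0, 0, 0], [0, 0, 0], [0, 0, 0], [0, 0, 0], [0, 0, 0], [0, 0, 0]], claw=[0, 0.5, 0.5, 0.5, 0.5, 0.5, 0.5, 0.5, 0.5, 0.5])

```text
time_s: 10.3
tcp_pos: [0.4721, 0.2035, 0.2231]
tcp_rot: [[-0.229, 0.973, 0.007], [0.973, 0.229, 0.002], [0.0, 0.007, -1.0]]
force: [-0.3, -0.1, -0.3]
grip_width: 0.499
```

Run:
```python
from h import *
import pickle
s=arm.state();print(s["time_s"],s["tcp_pos"],s["tcp_rot"].round(4).tolist(),s["force"])
I={}
for n in("wrist","side"):
    I[n]=arm.camera_info(n);im=arm.grab_frame(n);cv2.imwrite(f"pics/{n}3.png",im[:,:,::-1])
pickle.dump(I,open("w3.pkl","wb"))
a=cv2.imread("pics/wrist3.png");b=cv2.imread("pics/side3.png")[90:250,190:390]
cv2.imwrite("pics/c3.png",np.vstack([a[:300],cv2.copyMakeBorder(cv2.resize(b,(375,300)),0,0,0,265,0)]))
```

```text
10.3 [0.47209043 0.20347212 0.22306969] [[-0.229, 0.9734, 0.0066], [0.9734, 0.229, 0.0019], [0.0003, 0.0068, -1.0]] [-0.33257347 -0.1095126  -0.26770331]
```

View pics/c3.png

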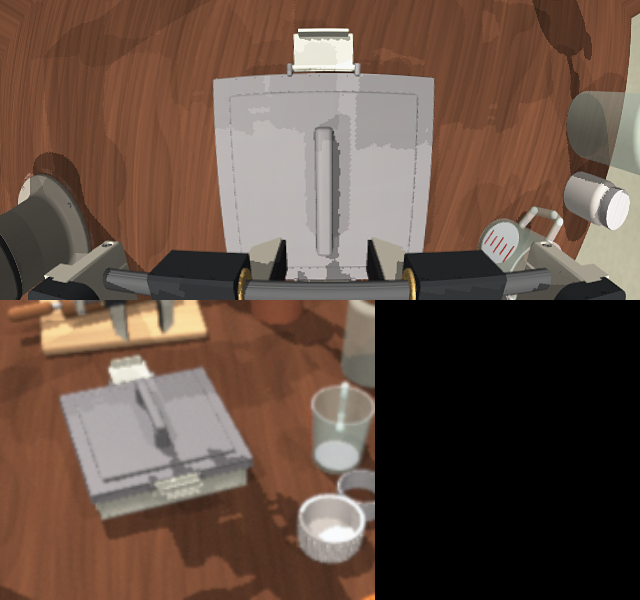

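The lid looks seated and square. The wrist view shows bar ends at (323,129) and (325,253), and clip a open at (323,50). The side view shows clip b at crop pixel (178,483), looking short. I'll check the lid position and clip b's angle.

Run:
```python
from h import *
import pickle;I=pickle.load(open("w3.pkl","rb"));i=I["wrist"]
a=onz("wrist",(324,129),.105,i);b=onz("wrist",(325,254),.101,i);print("bar",a,b,np.linalg.norm(a-b),(a+b)/2,np.degrees(np.arctan2(*(a-b)[1::-1])))
C=np.array([.4705,.203]);u=np.array([-.229,.973]);v=np.array([.973,.229])
im=cv2.imread("pics/side3.png");x0,y0=240,150
z=cv2.resize(im[y0:y0+60,x0:x0+90],None,fx=8,fy=8,interpolation=2);print("hinge",end=" ")
for s,n in((-1,"side"),(1,"wrist")):
  for t in(0,.8,1.57,2.0):
    P=[]
    for w in(-.03,.03):
      for L in (0,.046):
        h=C+u*s*(.124+L*np.sin(t))+v*w;P.append(proj(n,[*h,.057-L*np.cos(t)],I[n]))
    print(n,s,t,[p.round(0).tolist() for p in P])
cv2.imwrite("pics/c4.png",z)
```

```text
bar [0.45590319 0.26340828 0.105     ] [0.48490441 0.14304486 0.101     ] 0.12387260796446915 [0.4704038  0.20322657 0.103     ] 103.54703568092516
hinge side -1 0 [[272.0, 188.0], [273.0, 201.0], [294.0, 183.0], [294.0, 195.0]]
side -1 0.8 [[272.0, 188.0], [276.0, 205.0], [294.0, 183.0], [298.0, 200.0]]
side -1 1.57 [[272.0, 188.0], [277.0, 200.0], [294.0, 183.0], [299.0, 195.0]]
side -1 2.0 [[272.0, 188.0], [276.0, 194.0], [294.0, 183.0], [298.0, 188.0]]
wrist 1 0 [[295.0, 68.0], [299.0, 73.0], [354.0, 68.0], [350.0, 73.0]]
wrist 1 0.8 [[295.0, 68.0], [298.0, 44.0], [354.0, 68.0], [351.0, 44.0]]
wrist 1 1.57 [[295.0, 68.0], [295.0, 26.0], [354.0, 68.0], [353.0, 26.0]]
wrist 1 2.0 [[295.0, 68.0], [293.0, 25.0], [354.0, 68.0], [355.0, 25.0]]
```

View pics/c4.png

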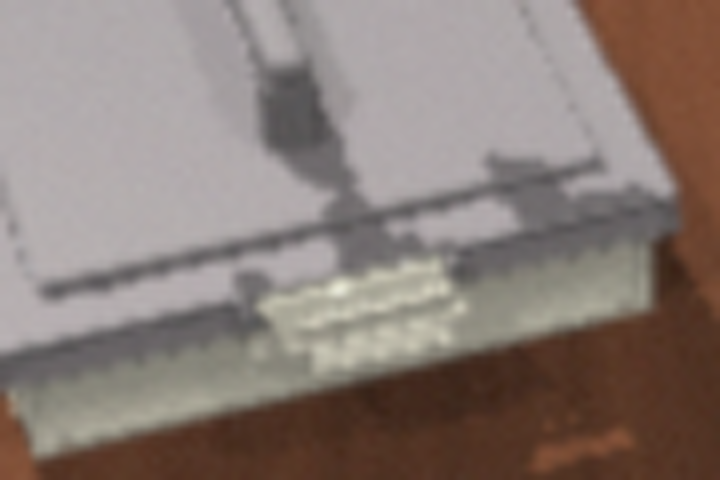

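The lid is seated at (0.4704, 0.2032), within 1 mm of the tub, and matched in yaw. Clip b stands at about 2.0 rad. I'll take clip a first: shut the fingers, go above the flap and press down.

Request:
servo_tool(travel=[[30, -2, 0], [45, 0, 0], [45, 0, 20], [34, 0, 40], [0, 0, 40], [0, 0, 13], [0, 0, 0]], dr=[[0, 0, 0], [0, 0, 0], [0, 0, 0], [0, 0, 0], [0, 0, 0], [0, 0, 0], [0, 0, 0]], claw=[0, 0, 0, 0, 0, 0, 0])

```text
time_s: 11.28
tcp_pos: [0.4329, 0.3518, 0.1061]
tcp_rot: [[-0.228, 0.974, -0.002], [0.974, 0.228, -0.001], [-0.001, -0.002, -1.0]]
force: [0.4, -0.2, -0.1]
grip_width: 0.005
```

Request:
servo_tool(travel=[[0, 0, 8], [0, 0, 8], [0, 0, 8], [0, 0, 8], [0, 0, 8], [0, 0, 8], [0, 0, 8], [0, 0, 8], [0, 0, 6], [0, 0, 0]], dr=[[0, 0, 0], [0, 0, 0], [0, 0, 0], [0, 0, 0], [0, 0, 0], [0, 0, 0], [0, 0, 0], [0, 0, 0], [0, 0, 0], [0, 0, 0]], claw=[0, 0, 0, 0, 0, 0, 0, 0, 0, 0])

```text
time_s: 12.52
tcp_pos: [0.433, 0.3524, 0.0364]
tcp_rot: [[-0.229, 0.973, -0.001], [0.973, 0.229, -0.0], [-0.0, -0.001, -1.0]]
force: [0.2, 1.2, 0.2]
grip_width: 0.001
```

Request:
servo_tool(travel=[[0, 1, 6], [-4, 0, 0], [-4, 0, 0], [-3, 0, 0], [-2, 0, 0], [-1, 0, 0], [0, 0, 0]], dr=[[0, 0, 0], [0, 0, 0], [0, 0, 0], [0, 0, 0], [0, 0, 0], [0, 0, 0], [0, 0, 0]], claw=[0, 0, 0, 0, 0, 0, 0])

```text
time_s: 13.4
tcp_pos: [0.4374, 0.3389, 0.031]
tcp_rot: [[-0.229, 0.973, -0.0], [0.973, 0.229, -0.0], [-0.0, -0.0, -1.0]]
force: [-0.1, 0.9, 0.4]
grip_width: 0.011
```

Request:
servo_tool(travel=[[-1, 0, 0], [-1, 0, 0], [0, 0, 0]], dr=[[0, 0, 0], [0, 0, 0], [0, 0, 0]], claw=[0, 0, 0])

```text
time_s: 13.78
tcp_pos: [0.4379, 0.337, 0.031]
tcp_rot: [[-0.229, 0.973, 0.0], [0.973, 0.229, 0.0], [0.0, 0.0, -1.0]]
force: [-0.2, 1.1, -1.4]
grip_width: 0.002
```

Request:
servo_tool(travel=[[-1, 0, 0], [-1, 0, 0], [0, 0, 0]], dr=[[0, 0, 0], [0, 0, 0], [0, 0, 0]], claw=[0, 0, 0])

```text
time_s: 14.15
tcp_pos: [0.4384, 0.3351, 0.031]
tcp_rot: [[-0.229, 0.973, 0.0], [0.973, 0.229, -0.0], [-0.0, 0.0, -1.0]]
force: [-0.5, 1.4, -0.7]
grip_width: 0.006
```

Request:
servo_tool(travel=[[-1, 0, 0], [-1, 0, 0], [0, 0, 0]], dr=[[0, 0, 0], [0, 0, 0], [0, 0, 0]], claw=[0, 0, 0])

```text
time_s: 14.52
tcp_pos: [0.4388, 0.3334, 0.031]
tcp_rot: [[-0.229, 0.973, 0.0], [0.973, 0.229, 0.0], [0.0, 0.0, -1.0]]
force: [-0.2, 3.9, -1.8]
grip_width: 0.004
```

Request:
servo_tool(travel=[[-1, 0, 0], [-1, 0, 0], [0, 0, 0]], dr=[[0, 0, 0], [0, 0, 0], [0, 0, 0]], claw=[0, 0, 0])

```text
time_s: 14.9
tcp_pos: [0.4389, 0.3332, 0.0311]
tcp_rot: [[-0.229, 0.973, 0.0], [0.973, 0.229, 0.003], [0.003, 0.001, -1.0]]
force: [-3.4, 11.4, -3.2]
grip_width: 0.004
```

Request:
servo_tool(travel=[[-1, 0, 0], [0, 0, 0]], dr=[[0, 0, 0], [0, 0, 0]], claw=[0, 0])

```text
time_s: 15.15
tcp_pos: [0.4389, 0.3332, 0.0311]
tcp_rot: [[-0.228, 0.974, 0.0], [0.974, 0.228, 0.005], [0.004, 0.001, -1.0]]
force: [-4.1, 16.0, -4.5]
grip_width: 0.006
```

Hard stop, 16 N and no further motion, so clip a looks home. I'll back off, rise and cross over to clip b.

Request:
servo_tool(travel=[[10, 0, 0], [16, 0, 0], [0, 0, -40], [0, 0, -50], [0, 0, -35], [-30, 0, 0], [-50, 0, 0], [-60, 0, 0], [-60, 0, 0], [-55, 0, 0], [-40, 0, 0], [-20, 0, 0], [0, 0, 0]], dr=[[0, 0, 0], [0, 0, 0], [0, 0, 0], [0, 0, 0], [0, 0, 0], [0, 0, 0], [0, 0, 0], [0, 0, 0], [0, 0, 0], [0, 0, 0], [0, 0, 0], [0, 0, 0], [0, 0, 0]], claw=[0, 0, 0, 0, 0, 0, 0, 0, 0, 0, 0, 0, 0])

```text
time_s: 16.77
tcp_pos: [0.506, 0.048, 0.1561]
tcp_rot: [[-0.227, 0.974, 0.0], [0.974, 0.227, -0.0], [-0.0, 0.0, -1.0]]
force: [0.0, 0.1, 0.1]
grip_width: 0.008
```

Run:
```python
from h import *
i=arm.camera_info("wrist");s=arm.state();im=arm.grab_frame("wrist");cv2.imwrite("pics/w5.png",im[:,:,::-1])
d=s["tcp_pos"][:2]-[.4704,.2032];print(s["time_s"],s["tcp_pos"],"u,v",d@[-.229,.973],d@[.973,.229],s["tcp_rot"].round(3).tolist())
```

```text
16.775 [0.50599338 0.04803466 0.15611751] u,v -0.15912676474181583 -0.0009005005314942361 [[-0.227, 0.974, 0.0], [0.974, 0.227, -0.0], [-0.0, 0.0, -1.0]]
```

View pics/w5.png

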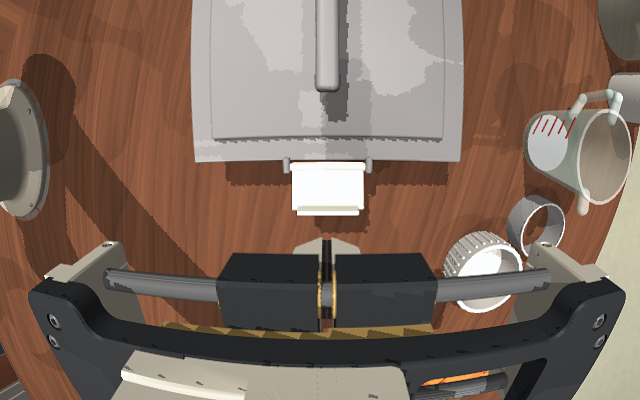

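Clip b is open and centred at column 328, just below the lid edge at rows 165–215. Ramekin and cutter are clear of the fingers. I'll press it the same way.

Request:
servo_tool(travel=[[5, 1, 20], [0, 0, 30], [0, 0, 10], [0, 0, 8], [0, 0, 8], [0, 0, 8], [0, 0, 8], [0, 0, 8], [0, 0, 8], [0, 0, 8], [0, 0, 8], [0, 0, 0]], dr=[[0, 0, 0], [0, 0, 0], [0, 0, 0], [0, 0, 0], [0, 0, 0], [0, 0, 0], [0, 0, 0], [0, 0, 0], [0, 0, 0], [0, 0, 0], [0, 0, 0], [0, 0, 0]], claw=[0, 0, 0, 0, 0, 0, 0, 0, 0, 0, 0, 0])

```text
time_s: 18.32
tcp_pos: [0.505, 0.054, 0.0312]
tcp_rot: [[-0.229, 0.973, -0.002], [0.973, 0.229, 0.0], [0.0, -0.001, -1.0]]
force: [-1.2, -1.0, -0.4]
grip_width: 0.005
```

Request:
servo_tool(travel=[[4, 0, 1], [4, 0, 0], [3, 0, 0], [2, 0, 0], [1, 0, 0], [1, 0, 0], [1, 0, 0], [1, 0, 0], [0, 0, 0]], dr=[[0, 0, 0], [0, 0, 0], [0, 0, 0], [0, 0, 0], [0, 0, 0], [0, 0, 0], [0, 0, 0], [0, 0, 0], [0, 0, 0]], claw=[0, 0, 0, 0, 0, 0, 0, 0, 0])

```text
time_s: 19.45
tcp_pos: [0.5015, 0.0707, 0.031]
tcp_rot: [[-0.229, 0.973, -0.0], [0.973, 0.229, 0.0], [0.0, -0.0, -1.0]]
force: [1.1, -0.6, -1.3]
grip_width: 0.006
```

Request:
servo_tool(travel=[[1, 0, 0], [1, 0, 0], [0, 0, 0]], dr=[[0, 0, 0], [0, 0, 0], [0, 0, 0]], claw=[0, 0, 0])

```text
time_s: 19.82
tcp_pos: [0.5011, 0.0727, 0.031]
tcp_rot: [[-0.229, 0.973, -0.0], [0.973, 0.229, 0.0], [0.0, 0.0, -1.0]]
force: [0.4, -1.2, -0.6]
grip_width: 0.002
```

Request:
servo_tool(travel=[[1, 0, 0], [1, 0, 0], [0, 0, 0]], dr=[[0, 0, 0], [0, 0, 0], [0, 0, 0]], claw=[0, 0, 0])

```text
time_s: 20.2
tcp_pos: [0.5011, 0.073, 0.031]
tcp_rot: [[-0.229, 0.973, 0.001], [0.973, 0.229, -0.002], [-0.002, 0.0, -1.0]]
force: [1.1, -11.3, -1.9]
grip_width: 0.003
```

Request:
servo_tool(travel=[[1, 0, 0], [1, 0, 0], [0, 0, 0]], dr=[[0, 0, 0], [0, 0, 0], [0, 0, 0]], claw=[0, 0, 0])

```text
time_s: 20.58
tcp_pos: [0.5011, 0.0732, 0.0311]
tcp_rot: [[-0.23, 0.973, 0.001], [0.973, 0.23, -0.005], [-0.005, 0.0, -1.0]]
force: [1.2, -21.4, -2.2]
grip_width: 0.002
```

Hard stop here too, at -0.1336 m against +0.1338 m for clip a, so it's symmetric. I'll retreat and check by camera.

Request:
servo_tool(travel=[[-10, 0, 0], [-16, 0, 0], [0, 0, -40], [0, 0, -50], [0, 0, -50], [-40, 0, -30], [-60, -10, 0], [-60, -10, 0], [-40, -10, 0], [0, 0, 0]], dr=[[0, 0, 0], [0, 0, 0], [0, 0, 0], [0, 0, 0], [0, 0, 0], [0, 0, 0], [0, 0, 0], [0, 0, 0], [0, 0, 0], [0, 0, 0]], claw=[0, 0, 0, 0, 0, 0, 0, 0, 0, 0])

```text
time_s: 21.82
tcp_pos: [0.5224, -0.1534, 0.2008]
tcp_rot: [[-0.225, 0.974, 0.0], [0.974, 0.225, 0.0], [-0.0, 0.0, -1.0]]
force: [-0.1, 0.7, -0.5]
grip_width: 0.001
```

Run:
```python
from h import *
for n in("top","side"):cv2.imwrite(f"pics/{n}6.png",arm.grab_frame(n)[:,:,::-1])
t=cv2.imread("pics/top6.png");s=cv2.imread("pics/side6.png")
cv2.imwrite("pics/c6.png",np.vstack([np.hstack([cv2.resize(t[200:325,190:315],(400,400),interpolation=2),cv2.resize(s[105:230,215:340],(400,400),interpolation=2)]),np.hstack([cv2.resize(t,(320,200)),cv2.resize(s,(320,200)),np.zeros((200,160,3),np.uint8)])]))
st=arm.state();print(st["time_s"],st["tcp_pos"],st["force"])
C=np.array([.4705,.203]);u=np.array([-.229,.973])
for n,o in(("top",(190,200)),("side",(215,105))):
  for sg in(1,-1):
    for tt in (0,.15,.5): 
      L=.046;print(n,sg,tt,((proj(n,[*(C+u*sg*(.128+L*np.sin(tt))),.057-L*np.cos(tt)])-o)*3.2).round(0),((proj(n,[*(C+u*sg*.124),.057])-o)*3.2).round(0))
```

```text
21.925 [ 0.52246579 -0.15050004  0.20084066] [-0.12698069 -0.22318703  0.73133518]
top 1 0 [ 64. 238.] [ 54. 236.]
top 1 0.15 [ 56. 240.] [ 54. 236.]
top 1 0.5 [ 37. 244.] [ 54. 236.]
top -1 0 [348. 171.] [341. 168.]
top -1 0.15 [355. 169.] [341. 168.]
top -1 0.5 [372. 164.] [341. 168.]
side 1 0 [147. 123.] [143.  87.]
side 1 0.15 [145. 119.] [143.  87.]
side 1 0.5 [141. 105.] [143.  87.]
side -1 0 [221. 301.] [217. 258.]
side -1 0.15 [224. 306.] [217. 258.]
side -1 0.5 [229. 314.] [217. 258.]
```

View pics/c6.png

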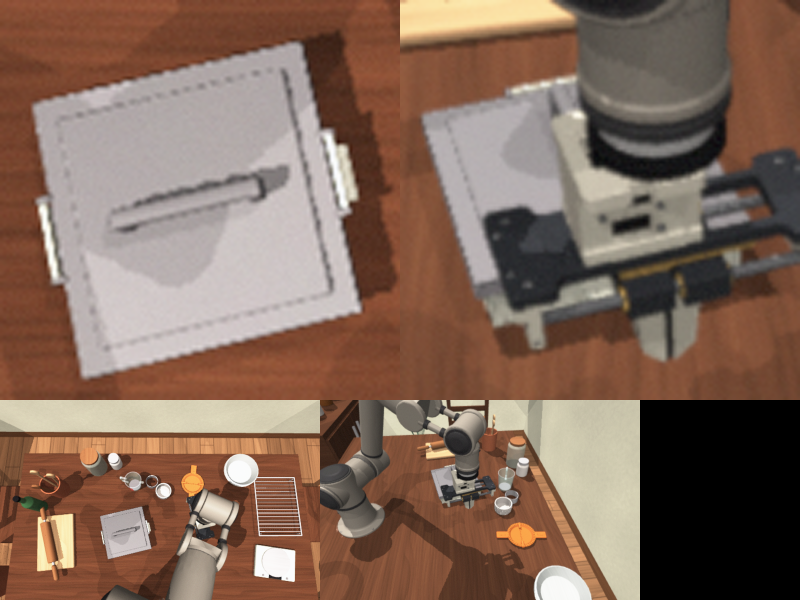

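Both clips look folded against the sides in the top view: left at crop (50,240), right at (340,172). The arm blocks the side view, so I'll move it further off for one clear look.

Request:
servo_tool(travel=[[-40, -10, -20], [-50, -15, 0], [-50, -15, 0], [-40, -10, 0], [0, 0, 0]], dr=[[0, 0, 0], [0, 0, 0], [0, 0, 0], [0, 0, 0], [0, 0, 0]], claw=[0, 0, 0, 0, 0])

```text
time_s: 22.55
tcp_pos: [0.5152, -0.3382, 0.2204]
tcp_rot: [[-0.228, 0.974, -0.0], [0.974, 0.228, 0.0], [0.0, -0.0, -1.0]]
force: [-0.2, 0.9, 0.2]
grip_width: 0.003
```

Run:
```python
from h import *
for n in("top","side"):cv2.imwrite(f"pics/{n}7.png",arm.grab_frame(n)[:,:,::-1])
t=cv2.imread("pics/top7.png");s=cv2.imread("pics/side7.png")
cv2.imwrite("pics/c7.png",np.hstack([cv2.resize(t[230:300,195:265],(400,400),interpolation=2),cv2.resize(s[130:210,235:315],(400,400),interpolation=2)]))
for e in [((110,222),(264,187))]:
  a,b=[onz("top",np.array(x)/3.2-.35+[190,200],.105) for x in e];print(a,b,np.linalg.norm(a-b),(a+b)/2,np.degrees(np.arctan2(*(a-b)[1::-1])))
C=np.array([.4705,.203]);u=np.array([-.229,.973]);v=np.array([.973,.229])
for tt in(0,.15,.5):
  for w in(-.03,.03):print(tt,w,((proj("side",[*(C-u*(.126+.046*np.sin(tt))+v*w),.057-.046*np.cos(tt)])-[235,130])*5).round(0),"hinge",((proj("side",[*(C-u*.126+v*w),.057])-[235,130])*5).round(0))
```

```text
[0.45336174 0.26644265 0.105     ] [0.48108623 0.14279702 0.105     ] 0.12671577770590317 [0.46722398 0.20461983 0.105     ] 102.6381322544491
0 -0.03 [191. 355.] hinge [185. 294.]
0 0.03 [298. 329.] hinge [295. 268.]
0.15 -0.03 [195. 363.] hinge [185. 294.]
0.15 0.03 [302. 337.] hinge [295. 268.]
0.5 -0.03 [202. 376.] hinge [185. 294.]
0.5 0.03 [310. 349.] hinge [295. 268.]
```

View pics/c7.png

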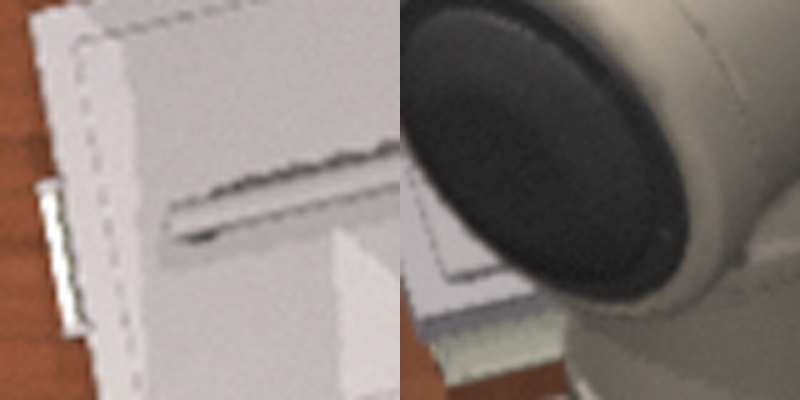

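The arm still hides clip b. Clip a looks folded flat at (62,260). The bar centre from the top view is (0.467, 0.205), within 4 mm. I'll move the arm well aside for the last look.

Request:
servo_tool(travel=[[0, -30, 0], [0, -50, 0], [0, -55, 0], [0, -55, 0], [0, -55, 0], [5, -50, 0], [5, -30, 0], [0, 0, 0]], dr=[[0, 0, 0], [0, 0, 0], [0, 0, 0], [0, 0, 0], [0, 0, 0], [0, 0, 0], [0, 0, 0], [0, 0, 0]], claw=[0, 0, 0, 0, 0, 0, 0, 0])

```text
time_s: 23.65
tcp_pos: [0.1963, -0.4006, 0.2214]
tcp_rot: [[-0.228, 0.974, 0.0], [0.974, 0.228, -0.0], [-0.0, 0.0, -1.0]]
force: [0.8, -0.4, -0.2]
grip_width: 0.004
```

Run:
```python
from h import *
for n in("top","side"):cv2.imwrite(f"pics/{n}8.png",arm.grab_frame(n)[:,:,::-1])
t=cv2.imread("pics/top8.png");s=cv2.imread("pics/side8.png")
cv2.imwrite("pics/c8.png",np.hstack([cv2.resize(t[205:325,190:310],(300,300),interpolation=2),cv2.resize(s[140:215,225:325],(500,375),interpolation=2)[:300]]))
```

```text
(no output)
```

View pics/c8.png

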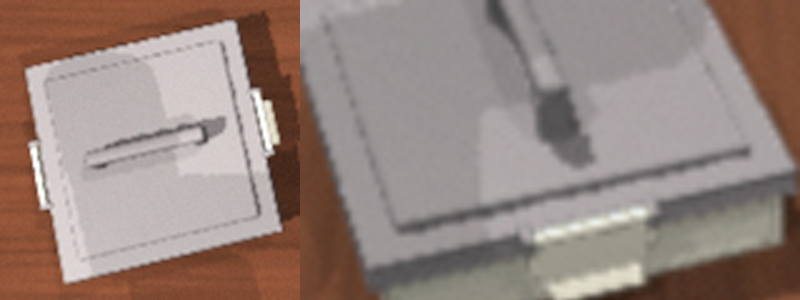

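The side crop shows clip b's flap hanging vertical, shaded like the tub wall, with its tab at crop (595,280). The tip measures (275,199) in full-frame pixels against (273,201) predicted for shut. The top view shows clip a flat against its side. The arm is clear, so I'll hand in.

```bash
python3 -c "
from rig import arm
print(arm.hand_in(), arm.state()['time_s'])"
```

```text
the job is handed in; nothing more can be done
the job is handed in; nothing more can be done
```

The lid is on the tub, square and fully down, and both side clips are swung shut. I handed the job in at about 24 s of the 50 s allowed; the hand-in gives no verdict.

- **Lid:** I gripped it by the bar and lowered it gently. The force reversed at TCP z = 0.081 m, which puts the bar 99 mm above the tub's underside. Right after release, the wrist camera put the bar within 1 mm of the tub's centre and 0.5° of its yaw.
- **Clips:** I pressed both down and in with the closed fingertips. Both ended at hard stops: clip a at +133.8 mm (16 N) and clip b at -133.6 mm (21 N) from the lid's centre.
- **Final views:** Clip b hangs vertical, with its tip within about 2 px of the predicted shut position. Clip a shows flat against its side only from above; I had no side view of it, so its hard stop is the main evidence.
- **Small disagreement:** After the clips were pushed, the top camera put the bar at (0.467, 0.205) m, about 4 mm off the tub's centre. That is still inside the 8 mm limit and is partly lid play and pixel error.

The other things on the table look untouched in the pictures, though I did not measure them. The robot was clear of everything at hand-in.

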